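# Close up and chock a row of capacitors under the magnifier

## Task

Two large capacitors lie on their sides on the aluminium plate under the magnifier lamp; lay the third one down on the plate in front of them, on its side, parallel to and in line with them and with its terminals at the same side, and let go of it. Then set the rubber chock on the plate, square behind the middle of the last one with its sloping face to the row, and slide it up until all three capacitors lie snug together against the plate's flange with the chock snug against them, so that none can roll. Do not touch the lamp, and leave everything else where it is.

Things in the scene. Friction and masses are not known exactly. Their poses are not given: they have to be found in the camera images.
- plate: Flat aluminium plate fixed to the bench, 400 mm along x, 170 mm along y, 4 mm thick; origin at the centre of its underside. x points along the row, away from the robot. At the far (+x) end a 3 mm flange is folded up to 30 mm above the bench, inner face at x = +197 mm; the other edges are open. Capacitors lie with their axes along its y.
- plate_flange (a point): Foot of the flange's inner face, mid-width, on the plate's upper surface (x +197, y 0, z +4 mm in the plate's frame); same axes as the plate.
- cap1_mid (a point): Centre of the capacitor nearest the flange: blue-sleeved capacitor can lying on its side, a plain cylinder 50 mm in diameter and 105 mm long (two terminals stand out 8 mm more at one end), 0.26 kg, smooth; it starts on the plate 2 to 18 mm short of the flange. y lies along the axis towards the terminals; x and z turn as it rolls.
- cap2_mid (a point): Centre of the second capacitor on the plate, like the first, starting 9 mm or more in front of it (towards the robot). Same frame.
- cap3_mid (a point): Centre of the third capacitor, like the others, lying loose on the bench beside the plate, left or right. Its terminals point roughly to +y of the plate, within about 40 degrees. Same frame.
- cap1_term (a point): Middle of the terminal end of the first capacitor, 52.5 mm from its centre along its axis.
- cap2_term (a point): The same point of the second capacitor.
- cap3_term (a point): The same point of the third capacitor.
- cap1: Body of the first capacitor; origin and axes as cap1_mid.
- cap2: Body of the second capacitor; as cap2_mid.
- cap3: Body of the third capacitor; as cap3_mid.
- chock_mid (a point): Centre, half-way up, of the black rubber wedge chock (0.16 kg) on the bench beside the plate. x points to its sloping face, z up. 66 mm along x (-33 back to +33 toe), 64 mm long along y with flat upright ends (grip across these), 40 mm high; top flat for x -33 to +3, then a 50 degree slope to the 4 mm toe. When the face touches a can on the same surface, the can's centre is at x = +48 mm.
- chock: Body of the chock; origin at the centre of its base, 20 mm below chock_mid; same axes. It starts with its slope facing away from the robot, its x within 30 degrees of world x.
- lamp: Fixed magnifier lamp, origin on the bench under the middle of its level head (190 mm diameter, 42 mm thick, underside 250 mm up); axes as the plate's. The head's near rim is above where the chock's back ends up, so a hand there must lean back to the robot, 20 to 45 degrees. Its arm, above the head, up to 420 mm high, comes from a 150 mm foot at x +135, y -330 mm.
- phone: Bystander: telephone lying flat, 150 x 72 x 9 mm.
- spool: Bystander: solder spool standing on its end, 62 mm in diameter, 48 mm high.
- dropper: Bystander: white dropper bottle, 38 mm in diameter, 125 mm high.
- mug: Bystander: red mug, 80 mm in diameter, 95 mm high.
- multimeter: Bystander: multimeter lying flat, 180 x 88 x 49 mm.
- screwdriver: Bystander: screwdriver lying down, 190 mm long.
- flux: Bystander: small amber jar, 52 mm in diameter, 55 mm high.

How it is judged:
By the outcome, as a careful person would: the job done as asked, in the order asked, and still so for the second after the job is handed in, with the robot touching nothing.
It also fails if it takes over 64 s, if anything falls off the work surface, if the arm or the gripper's body presses on something with over 40 N, if the wrist force passes 120 N, or if a joint passes its speed limit or range.

## Robot

A 6-joint arm with a two-finger parallel gripper is mounted at the origin on the work surface. World frame = base frame: x ahead of the robot, y to its left, z up, the work surface at z = 0. Lengths are in m, angles in rad, forces in N, time in s.
With the tool pointing down it reaches from about 0.375 to 0.9 m from the base axis. Payload 3.1 kg.
Tool frame: the origin (TCP) lies at the very end of the fingers, on their centre line; the grasp point (between the pads) lies 19 mm behind it; z points along the fingers, y is the line along which they close (so a half turn about z gives the same grasp; the last joint's range is limited). The gripper opens to 87 mm and grips with 3 to 60 N. Pads are 19 mm wide; open, the fingers measure 117 mm over their backs; the gripper's body (75 mm by 190 mm) begins 51 mm behind the grasp point.
Start: joints at [0.992, 0.527, 1.433, -0, 1.181, -0.178], TCP at [0.244, 0.575, 0.223] pointing down, gripper open.
Joint ranges: [-3.08, 3.08], [-0.75, 2.2], [0.22, 2.44], [-1.43, 4.57], [0, 2.65], [-2.85, 2.85]. Speed limits (rad/s): [2.79, 2.79, 3.14, 3.14, 3.14, 3.14].

## Interface

Orientations are given as a 3x3 rotation matrix whose columns are the frame's x, y, z axes.
In Python, from bench import robot, eyes gives the robot as it stands. Calls block until the motion is done:
- robot.movep(position, orientation): joint-space move of the TCP to a pose.
- robot.movel(position, rotation=None, speed=0.15, stop_force=None): straight line of the TCP; rotation=None keeps the orientation; speed is the mean speed in m/s. With stop_force (N) it stops when the force on the tool has changed by that much, and returns True; else False.
- robot.move_j(angles): joint-space move.
- robot.open_gripper() and robot.close(): open the fingers fully, or close them until they stop; the grip force is fixed at half the most.
- robot.dwell(seconds).
- robot.inverse_kinematics(position, orientation): joint angles nearest the present ones, or None.
- robot.sense(): the state.
- eyes.camera(name): name is "scene" or "top"; returns the picture (420x560x3 uint8, blue, green, red); there is no depth.
- eyes.calibration(name): a dict with "mtx" (3x3 intrinsics, pixels), "eye" and "attitude" of the camera in the world. Camera axes: x right, y down, z forward; pixel columns grow to the right and rows downward; lengths in m; the calibration is good to about 2 mm. A picture is of the moment at which its call begins. calibration takes no time and is no camera call.
A pose or a line that the arm cannot do raises robot.Unreachable and nothing moves.
- robot.job_done(): hands the job in; it is judged then, once.
The state is a dict: "clock": time; "joints": joint angles; "qvel": joint speeds; "joint_efforts": joint torques, N m; "tool_pos": TCP position; "tcp_rot": TCP orientation; "ft_force": force on the tool from outside, world axes, zero at the start; "wrist_torque": the same for the moment, N m; "width": finger opening in m; "gripper_force": force on a finger pad.
Only numpy, scipy, OpenCV 4.12 (cv2) and the standard library are available. Lean on these libraries where they do the work, as an engineer would, in place of code of your own. Each camera call takes 0.05 s, during which the arm holds its last target. There are 200 camera calls.

## Working session

There is one attempt and no reset: what is moved stays moved. The work goes in short steps, each a Python script; the robot and the scene stay as the last script left them, time stands still between calls to the robot, and variables do not carry over. Pictures are saved under pics/ and viewed, at most 10 in all, crops included, and the job is handed in when it is done.

```bash
mkdir -p pics; ls; python3 - <<'E'
from bench import robot, eyes
import cv2
for n in("scene","top"):
    im=eyes.camera(n); cv2.imwrite(f"pics/{n}0.png",im)
    print(n,eyes.calibration(n))
E
```

```text
pics
scene {'mtx': array([[462.73720587,   0.        , 291.43638216],
       [  0.        , 462.73720587, 210.71148638],
       [  0.        ,   0.        ,   1.        ]]), 'eye': array([1.48298001, 0.14515167, 0.86766109]), 'attitude': array([[-0.17541898,  0.64467646, -0.74405675],
       [ 0.98448811,  0.11228468, -0.13481581],
       [-0.00336641, -0.75616428, -0.65437317]])}
top {'mtx': array([[471.58545962,   0.        , 286.07789214],
       [  0.        , 471.58545962, 208.60575615],
       [  0.        ,   0.        ,   1.        ]]), 'eye': array([ 0.45963793, -0.0070378 ,  1.53242972]), 'attitude': array([[ 1.57892345e-02, -9.96599422e-01,  8.08720743e-02],
       [-9.99875255e-01, -1.57713836e-02,  8.59544936e-04],
       [ 4.18842516e-04, -8.08755574e-02, -9.96724119e-01]])}
```

View pics/scene0.png

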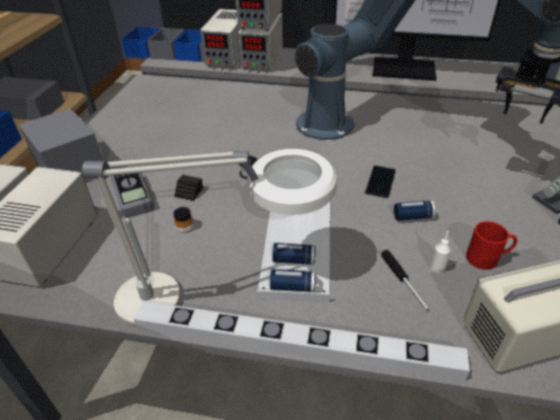

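View pics/top0.png

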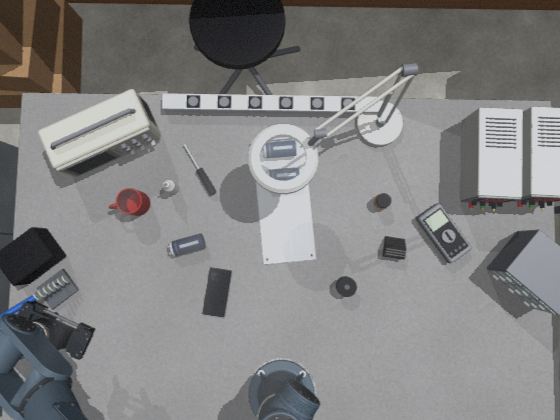

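Scene: cap1 is at about (292,280) and cap2 at (294,253), with the plate's far end at (260–328, 293). Top: cap3 is at (186,245) with its terminals to the left (+y), the chock is at (394,248), and the plate's near corners are at (263,262) and (315,262). I'll crop these for detail.

```bash
python3 - <<'E'
import cv2,numpy as np
s=cv2.imread("pics/scene0.png");t=cv2.imread("pics/top0.png")
f=lambda im,x,y,w,h:cv2.resize(im[y:y+h,x:x+w],None,fx=4,fy=4,interpolation=cv2.INTER_CUBIC)
a=f(s,245,185,100,120); 
b=np.vstack([f(t,160,228,50,34),f(t,376,232,50,34)])  # 200x272
b=np.vstack([b,np.zeros((480-b.shape[0],200,3),np.uint8)])
c=f(t,245,185,80,120)[:480]
cv2.imwrite("pics/c1.png",np.hstack([a,b,c[:,:200]]))
E
```

```text
(no output)
```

View pics/c1.png

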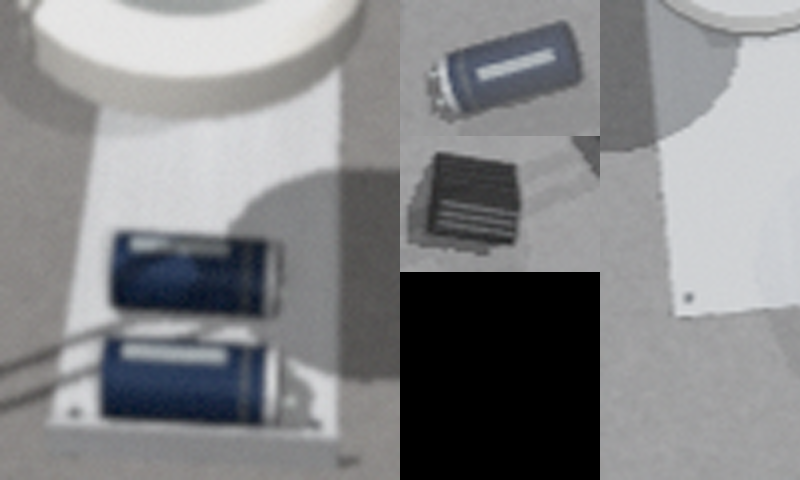

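```bash
cat > h.py <<'E'
import cv2,numpy as np
from bench import robot,eyes
CAL={n:eyes.calibration(n) for n in("scene","top")}
def rays(n,px):
    c=CAL[n];px=np.atleast_2d(px).astype(float)
    d=np.c_[px,np.ones(len(px))]@np.linalg.inv(c["mtx"]).T
    d/=np.linalg.norm(d,axis=1)[:,None]
    return c["eye"],d@c["attitude"].T
def onz(n,px,z):
    e,d=rays(n,px); return e+d*((z-e[2])/d[:,2])[:,None]
def edge(g,p,q,w=5,n=40,sign=0):
    """fit image line near p-q by max gradient across it; returns point, dir, rms"""
    p,q=np.float32(p),np.float32(q);t=(q-p)/np.linalg.norm(q-p);nn=np.array([-t[1],t[0]])
    s=np.arange(-w,w+.01,.25);pts=[]
    for a in np.linspace(0,1,n):
        P=(p+a*(q-p))[None]+s[:,None]*nn
        v=cv2.remap(g,P[:,0].astype(np.float32),P[:,1].astype(np.float32),cv2.INTER_LINEAR).ravel()
        d=cv2.GaussianBlur(np.gradient(v)[None],(0,0),2).ravel();d=np.abs(d) if sign==0 else d*sign
        pts.append(P[np.argmax(d)])
    pts=np.float32(pts);vx,vy,x,y=cv2.fitLine(pts,cv2.DIST_WELSCH,0,.01,.01).ravel()
    r=np.abs((pts-[x,y])@np.array([-vy,vx]))
    return np.array([x,y]),np.array([vx,vy]),float(np.median(r))
def isect(a,b):
    s=np.linalg.solve(np.c_[a[1],-b[1]],b[0]-a[0]);return a[0]+s[0]*a[1]
E
cat > m.py <<'E'
from h import *
s=cv2.imread("pics/scene0.png");t=cv2.imread("pics/top0.png")
gs,gt=[cv2.cvtColor(i,6).astype(np.float32) for i in(s,t)]
L=edge(gt,(259.5,220),(262.5,256));R=edge(gt,(311,200),(314.5,256),4);N=edge(gt,(267,263.5),(310,261.5),4)
print("rms",L[2],R[2],N[2]); nl,nr=isect(L,N),isect(R,N);print("near px",nl,nr)
A=onz("top",[nl,nr],.004);print(A.round(4))
sl=edge(gs,(267,225),(259,285),4);sr=edge(gs,(329.5,210),(329.5,285),4);sf=edge(gs,(265,291.5),(322,293.5),4)
print("rms",sl[2],sr[2],sf[2],isect(sl,sf),isect(sr,sf))
for e in(L,R): 
    w=onz("top",[e[0]-20*e[1],e[0]+20*e[1]],.004);d=w[1]-w[0];print("top yaw",np.degrees(np.arctan(d[1]/d[0])))
for e in(sl,sr):
    w=onz("scene",[e[0]-30*e[1],e[0]+30*e[1]],.004);d=w[1]-w[0];print("scene yaw",np.degrees(np.arctan(d[1]/d[0])),w.round(4).tolist())
w=onz("scene",[sf[0]-30*sf[1],sf[0]+30*sf[1]],.03);d=w[1]-w[0];print("flange line yaw",np.degrees(np.arctan(-d[0]/d[1])),w.round(4).tolist())
for n,im in(("scene",s),("top",t)):
    hsv=cv2.cvtColor(im,cv2.COLOR_BGR2HSV)
    for lab,m in(("blue",cv2.inRange(hsv,(100,80,20),(130,255,200))),("black",cv2.inRange(im,(0,0,0),(62,62,62)))):
        k,_,st,ce=cv2.connectedComponentsWithStats(m)
        for i in range(1,k):
            if st[i,4]>60 and 150<ce[i,0]<450 and 130<ce[i,1]<300: print(n,lab,st[i],ce[i].round(1),cv2.minAreaRect(cv2.findNonZero((k and (_==i)).astype(np.uint8))))
E
python3 m.py
```

```text
rms 0.14788801968097687 0.12792372703552246 0.11121121048927307
near px [263.2414  263.87482] [315.76846 258.84476]
[[ 0.4039  0.065   0.004 ]
 [ 0.4227 -0.104   0.004 ]]
rms 0.08895277976989746 0.11933520436286926 0.09908328205347061 [257.56412 288.25146] [328.89438 292.43988]
top yaw 6.498825908407892
top yaw 6.461286620198877
scene yaw 6.250563215314266 [[0.7676, -0.0657, 0.004], [0.5534, -0.0892, 0.004]]
scene yaw 6.272687215161965 [[0.7405, 0.1025, 0.004], [0.5241, 0.0787, 0.004]]
flange line yaw 5.664372524152286 [[0.8129, -0.0415, 0.03], [0.7993, 0.0964, 0.03]]
scene blue [395 202  37  18 463] [412.5 211.4] ((412.96697998046875, 210.5380859375), (15.318116188049316, 36.478485107421875), 85.91438293457031)
scene blue [274 244  32  19 439] [289.4 254.7] ((289.48248291015625, 253.28016662597656), (31.937685012817383, 16.842138290405273), 3.5763344764709473)
scene blue [271 270  35  20 483] [287.5 281.7] ((287.58447265625, 279.9409484863281), (33.993839263916016, 17.96265411376953), 3.6913859844207764)
scene black [366 166  29  32 651] [380.3 181.3] ((380.0, 181.00001525878906), (
[... 426 characters left out ...]
, (13.0, 16.0), 90.0)
scene black [274 245  37  19 394] [294.6 255.6] ((292.0, 254.0), (18.0, 36.0), 90.0)
scene black [382 251  26  30 287] [393.6 264.8] ((393.9000244140625, 265.2000427246094), (34.60000228881836, 8.800000190734863), 53.13010025024414)
scene black [271 283  39   8 189] [289.4 287.1] ((290.04827880859375, 286.9206848144531), (38.283966064453125, 5.647092819213867), 4.763641834259033)
top black [383 237  22  22 242] [393.2 246. ] ((393.89593505859375, 247.67628479003906), (21.135950088500977, 19.31126594543457), 8.746162414550781)
top black [217 286  11  22  83] [222.2 296.5] ((221.1387176513672, 296.5982360839844), (9.883718490600586, 21.211978912353516), 8.746161460876465)
```

```bash
python3 - <<'E'
from h import *
s=cv2.imread("pics/scene0.png");t=cv2.imread("pics/top0.png")
f=lambda im,x,y,w,h,k:cv2.resize(im[y:y+h,x:x+w],None,fx=k,fy=k,interpolation=cv2.INTER_CUBIC)
cv2.imwrite("pics/c2.png",np.clip(1.8*np.hstack([f(t,375,230,40,40,10),f(s,168,168,40,40,10)]).astype(float),0,255))
gs,gt=[cv2.cvtColor(i,6).astype(np.float32) for i in(s,t)]
yaw=np.radians(6.35);U=np.array([np.cos(yaw),np.sin(yaw),0]);V=np.array([-U[1],U[0],0]);O=np.array([.4133,-.0195,0])+.2*U
pl=lambda P:np.array([(P-O)@U,(P-O)@V])*1000
# cap3 in top
a=edge(gt,(174,240.2),(200,233.8),4);b=edge(gt,(178,255.5),(203,249),4);e=edge(gt,(203,237),(204.7,245),3)
print("rms",a[2],b[2],e[2])
E0,d=rays("top",[isect(a,e),isect(b,e)]);print("end px",isect(a,e),isect(b,e))
def plane(n,l):
    _,d=rays(n,[l[0]-10*l[1],l[0]+10*l[1]]);m=np.cross(*d);return m/np.linalg.norm(m)
na,nb=plane("top",a),plane("top",b)
if na@nb<0: nb=-nb
print("angle between tangent planes->dia mm",2000*1.5*np.tan(np.arccos(na@nb)/2))
nm=na+nb;nm/=np.linalg.norm(nm);ax=np.cross(nm,[0,0,1]);ax/=np.linalg.norm(ax);ax*=np.sign(ax[1])
em=d.sum(0);P=E0+em*((.027-E0[2])/em[2]);print("cap3 axis",ax,"yaw deg",np.degrees(np.arctan2(-ax[0],ax[1])),"end",P)
k=nm@E0;P=P-np.array([nm[0],nm[1],0])*((nm@np.r_[P[:2],.025])-k)/(nm[:2]@nm[:2]);P[2]=.025
print("cap3 mid",P+ax*.0525, pl(P+ax*.0525))
for nme,top,left,rp in(("cap2",((277,243.3),(307,245)),((273.3,247.5),(273,257)),(314.5,245.3)),("cap1",((274,270),(305,271.5)),((271,273.5),(270.5,286)),(314.7,271.6))):
    l=edge(gs,*top,3);le=edge(gs,*left,3);c=isect(l,le);m=plane("scene",l)
    if m[2]<0:m=-m
    # axis point: m.(X-E)= -0.025 , z=.029
    E1,dd=rays("scene",[c,rp]);out=[]
    for q in dd:
        # tangent point on ray: X + .025*m has.. axis X: z=.029 => tangent point z=.029+.025*m_z
        z=.029+.025*m[2];T=E1+q*((z-E1[2])/q[2]);out.append(pl(T-.025*m))
    w=[(E1+q*((.029+.025*m[2]-E1[2])/q[2])) for q in rays("scene",[l[0]-12*l[1],l[0]+12*l[1]])[1]];dv=w[1]-w[0]
    print(nme,"rms",l[2],le[2],c,"left/right end axis pts plate mm",out,"yaw rel plate",np.degrees(np.arctan2(-dv[0],dv[1])-yaw))
E
```

```text
rms 0.08588430285453796 0.22365370392799377 0.0033775269985198975
end px [202.46167 232.02179] [205.93185 248.42593]
angle between tangent planes->dia mm 52.37559234840227
cap3 axis [-0.28884234  0.95737668  0.        ] yaw deg 16.788661148772974 end [0.47664317 0.25344381 0.027     ]
cap3 mid [0.46159685 0.30374166 0.025     ] [-116.24839558  315.91679782]
cap2 rms 0.08657178282737732 0.00031463801860809326 [272.49362 241.3935 ] left/right end axis pts plate mm [array([ 73.28669298, -60.32078937]), array([80.5602297 , 45.64551946])] yaw rel plate -2.921071059444616
cap1 rms 0.3071784973144531 0.09615272283554077 [269.7297  267.83093] left/right end axis pts plate mm [array([162.45608913, -58.07652187]), array([167.66489518,  48.88129518])] yaw rel plate -1.7360453187443905[ WARN:0@0.417] global loadsave.cpp:1063 imwrite_ Unsupported depth image for selected encoder is fallbacked to CV_8U.
```

View pics/c2.png

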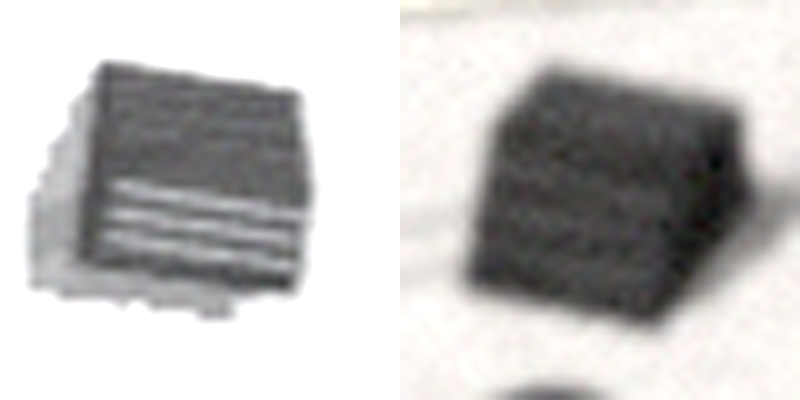

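Chock (top crop): the toe edge runs from (105,63) to (298,92), and the flat's back edge runs to (297,292). The flat's front right corner is at (312,180). The stripes are on the flat, so the slope faces +x as described. Next I'll measure the chock and refine the cans.

```bash
python3 - <<'E'
from h import *
s=cv2.imread("pics/scene0.png");t=cv2.imread("pics/top0.png")
gs,gt=[cv2.cvtColor(i,6).astype(np.float32) for i in(s,t)]
cr=lambda x,y:(375+x/10-.45,230+y/10-.45)
toe=edge(gt,cr(130,66),cr(280,90),2);back=edge(gt,cr(130,268),cr(270,289),2)
rt=edge(gt,cr(309,170),cr(299,105),2);rb=edge(gt,cr(311,195),cr(300,280),2)
print("rms",toe[2],back[2],rt[2],rb[2])
T=onz("top",isect(toe,rt),.004)[0];F=onz("top",isect(rt,rb),.04)[0];B=onz("top",isect(rb,back),.04)[0]
TL=onz("top",cr(105,64),.004)[0]
print("toeR",T,"frontR",F,"backR",B,"toeL",TL)
for l,z in((toe,.004),(back,.04)):
    w=onz("top",[l[0]-8*l[1],l[0]+8*l[1]],z);d=w[1]-w[0];print("yaw",np.degrees(np.arctan(-d[0]/d[1])))
d=B-T;print("T-B",d*1000,"yaw TB",np.degrees(np.arctan2(-d[1],-d[0])),np.linalg.norm(d[:2]),"F-B",(F-B)*1000,"toe len",np.linalg.norm(T-TL))
# scene cross-check: toe bottom corners z~0 ,  flat top back corners z=.04
cs=lambda x,y:(168+(x-400)/10-.45,168+y/10-.45)
print("scene toeL",onz("scene",cs(655,325),.002),"toeR",onz("scene",cs(468,290),.002),"backR",onz("scene",cs(550,65),.04),"backL",onz("scene",cs(740,100),.04))
# can profiles in scene
for x in (280,300): print(x,[(r,int(gs[r,x])) for r in range(238,296)])
hsv=cv2.cvtColor(s,40)
E
```

```text
rms 0.03879392147064209 0.9497448205947876 0.047762688249349594 0.03312908113002777
toeR [ 0.49235729 -0.3889946   0.004     ] frontR [ 0.46443494 -0.38552709  0.04      ] backR [ 0.42492179 -0.38043572  0.04      ] toeL [ 0.499934   -0.32743008  0.004     ]
yaw -8.383369696379367
yaw -18.2796691702207
T-B [-67.43550235   8.55888113  36.        ] yaw TB -7.233278644843264 0.06797647698695988 F-B [39.51315138 -5.09136674  0.        ] toe len 0.062029004319319826
scene toeL [[ 0.50115441 -0.32659926  0.002     ]] toeR [[ 0.49507326 -0.38678152  0.002     ]] backR [[ 0.43200159 -0.37816761  0.04      ]] backL [[ 0.43905814 -0.31607735  0.04      ]]
280 [(238, 209), (239, 209), (240, 208), (241, 197), (242, 164), (243, 125), (244, 133), (245, 156), (246, 156), (247, 119), (248, 70), (249, 39), (250, 34), (251, 39), (252, 41), (253, 44), (254, 47), (255, 43), (256, 38), (257, 34), (258, 33), (259, 31), (260, 26), (261, 33), (262, 68), (263, 103), (264, 125), (265, 149), (266, 175), (267, 189), (268, 170), (269, 129), (270, 111), (271, 143), (272, 162), (273, 158), (274, 128), (275, 88), (
[... 191 characters left out ...]
93, 139), (294, 134), (295, 134)]
300 [(238, 210), (239, 210), (240, 207), (241, 207), (242, 195), (243, 165), (244, 122), (245, 88), (246, 93), (247, 93), (248, 78), (249, 53), (250, 38), (251, 34), (252, 41), (253, 42), (254, 42), (255, 42), (256, 33), (257, 27), (258, 29), (259, 30), (260, 31), (261, 22), (262, 32), (263, 66), (264, 103), (265, 126), (266, 141), (267, 161), (268, 181), (269, 176), (270, 132), (271, 104), (272, 122), (273, 145), (274, 147), (275, 119), (276, 85), (277, 65), (278, 58), (279, 58), (280, 61), (281, 58), (282, 52), (283, 50), (284, 44), (285, 35), (286, 36), (287, 31), (288, 26), (289, 26), (290, 51), (291, 100), (292, 144), (293, 151), (294, 137), (295, 134)]
```

```bash
python3 - <<'E'
from h import *
s=cv2.imread("pics/scene0.png");t=cv2.imread("pics/top0.png")
f=lambda im,x,y,w,h,k:cv2.resize(im[y:y+h,x:x+w],None,fx=k,fy=k,interpolation=cv2.INTER_CUBIC)
cv2.imwrite("pics/c3.png",np.hstack([f(t,150,165,50,50,8),f(s,415,225,50,50,8)]))
yaw=np.radians(6.35);U=np.array([np.cos(yaw),np.sin(yaw),0]);V=np.array([-U[1],U[0],0]);O=np.array([.4133,-.0195,0])+.2*U
def tri(a,b):
    e1,d1=rays("top",a);e2,d2=rays("scene",b);d1,d2=d1[0],d2[0]
    k=np.linalg.lstsq(np.c_[d1,-d2],e2-e1,rcond=None)[0];p,q=e1+k[0]*d1,e2+k[1]*d2;return (p+q)/2,np.linalg.norm(p-q)
# lamp head: white ring silhouettes
for n,im,c in(("top",t,(284,158)),("scene",s,(291,180))):
    m=cv2.inRange(cv2.cvtColor(im,40),(0,0,205),(180,60,255));k,l,st,ce=cv2.connectedComponentsWithStats(m)
    for i in range(1,k):
        if st[i,4]>300:print(n,st[i],ce[i])
P,g=tri((283.5,158),(291,179));print("lamp",P,g,(P-O)@U,(P-O)@V)
for px in((284,193),(284,124)):print("rim x plate @.27",(onz("top",px,.292)[0]-O)@U)
E
```

```text
top [  40   90  107   75 2446] [ 92.35486509 125.17906787]
top [163  94  28  15 320] [174.08125 100.45   ]
top [292  96  48  15 453] [316.77483444 102.60706402]
top [ 532  107   28   88 1947] [545.61838726 154.75603493]
top [363 109  39  35 608] [386.34868421 130.57236842]
top [ 480  108   42   89 2960] [499.98952703 155.57162162]
top [ 252  125   65   64 1565] [281.94313099 157.81341853]
top [ 260  185   55   79 3049] [288.47687766 229.66513611]
scene [ 254  149   79   55 1822] [293.8726674 180.6053787]
scene [   0  169   77   73 1809] [ 36.88280818 193.57048093]
scene [ 263  205   66   62 1409] [294.27679205 228.32292406]
scene [ 483  265   77   66 2480] [527.22983871 299.60645161]
scene [ 114  278   63   44 1396] [140.54727794 304.68194842]
scene [190 311  27  19 366] [203.36612022 319.78415301]
scene [235 317  27  20 409] [248.41075795 326.44498778]
scene [282 324  26  20 410] [295.01219512 333.36341463]
scene [330 330  26  22 452] [342.63274336 340.61504425]
scene [378 337  27  22 465] [391.36129032 348.11182796]
scene [430 345  38  24 657] [447.97564688 356.52054795]
lamp [0.69976984 0.0029111  0.26885908] 0.0006176856721311845 0.08719099588291919 -0.009410439725651336
rim x plate @.27 -0.01065688474704807
rim x plate @.27 0.17439642063982058
```

View pics/c3.png

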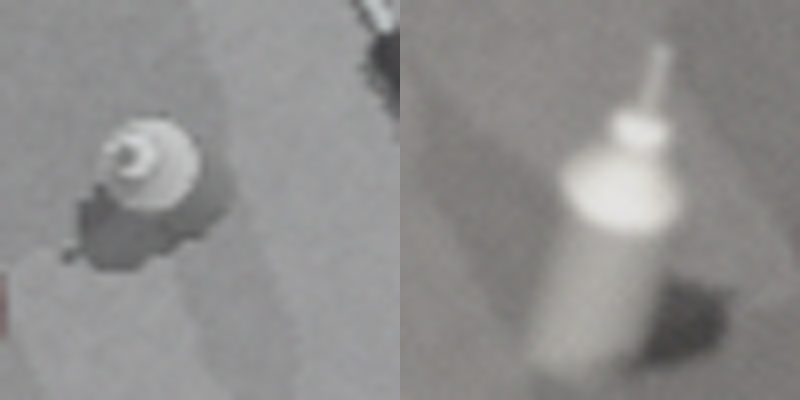

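```bash
cat >> h.py <<'E'
yaw=np.radians(6.35);U=np.array([np.cos(yaw),np.sin(yaw),0]);V=np.array([-U[1],U[0],0]);O=np.array([.4133,-.0195,0])+.2*U
Z=np.array([0,0,1.])
def W(x,y,z): return O+U*x+V*y+Z*z
def R(y,z): y=np.array(y)/np.linalg.norm(y);return np.c_[np.cross(y,z),y,z]
def st(lab=""):
    s=robot.sense();print(lab,"t%.1f"%s["clock"],s["tool_pos"].round(4) if hasattr(s["tool_pos"],"round") else s["tool_pos"],"w%.4f"%s["width"],"gf",s["gripper_force"],np.round(s["ft_force"],1),np.round(s["joints"],2))
E
python3 - <<'E'
from h import *
c=np.array([.9574,.2888,0]);P=np.array([.4616,.3037,0])
st("start")
best=None
for sg in(1,-1):
    q=robot.inverse_kinematics(P+Z*.16,R(sg*c,-Z));q2=robot.inverse_kinematics(W(-.135,-.006,.15),R(sg*U,-Z))
    print(sg,q,q2)
    if q is not None and q2 is not None and (best is None or abs(q[5])<best[0]):best=(abs(q[5]),sg)
sg=best[1]
robot.movep(P+Z*.14,R(sg*c,-Z));robot.movel(P+Z*.008,speed=.12,stop_force=15);st("down")
robot.close();st("closed");robot.movel(P+Z*.10,speed=.15);st("up")
robot.movep(W(-.135,-.006,.10),R(sg*U,-Z));st("over plate")
cv2.imwrite("pics/h1.png",eyes.camera("top"))
E
```

```text
start t0.1 [0.2434 0.5749 0.2217] w0.0870 gf 0.0 [-0.1  0.4  0.4] [ 0.99  0.53  1.43  0.    1.18 -0.18]
1 [ 3.79664810e-01  5.14080887e-01  1.67782944e+00 -4.44089210e-16
  9.49682331e-01  8.66946647e-02] [-2.72068179e-01  4.47366610e-01  1.86576432e+00 -4.44089210e-16
  8.28461725e-01 -3.82896586e-01]
-1 None [-2.72068179e-01  4.47366610e-01  1.86576432e+00 -4.44089210e-16
  8.28461725e-01  2.75869607e+00]
down t2.7 [0.4621 0.304  0.0086] w0.0869 gf 0.0 [ 0.1 -0.6  0.5] [0.38 0.76 1.76 0.   0.62 0.09]
closed t3.4 [0.4619 0.3038 0.0081] w0.0494 gf 29.995096921920776 [-0.1 -0.1  0.3] [ 0.38  0.76  1.76 -0.    0.62  0.09]
up t4.2 [0.4607 0.3033 0.0993] w0.0488 gf 29.99480366706848 [-0.8  0.2 -3.6] [ 0.38  0.61  1.72 -0.    0.81  0.09]
over plate t5.4 [ 0.4785 -0.0175  0.0998] w0.0495 gf 29.995057582855225 [ 0.2  0.5 -2.9] [-0.27  0.54  1.91  0.    0.7  -0.38]
```

```bash
python3 - <<'E'
from h import *
print(robot.movel(W(-.135,-.006,.02),speed=.1));print(robot.movel(W(-.135,-.006,.0105),speed=.02,stop_force=2.5));st("down")
robot.dwell(.3);robot.open_gripper();robot.dwell(.3);robot.movel(W(-.135,-.006,.13),speed=.12)
# go over to the chock side
a=np.radians(-8.2);cx=np.array([np.cos(a),np.sin(a),0]);cy=np.array([-cx[1],cx[0],0]);L=np.radians(30)
C=np.array([.465,-.3525,0]);z=np.sin(L)*cx-np.cos(L)*Z
G=C-.010*cx+.026*Z+.019*z
print(robot.inverse_kinematics(G,R(cy,z)),robot.inverse_kinematics(G,R(-cy,z)))
zp=np.sin(L)*U-np.cos(L)*Z
for x in(-.17,.026):
    for sg in(1,-1):print(x,sg,robot.inverse_kinematics(W(x-.01,-.006,.03)+.019*zp,R(sg*V,zp)))
q=robot.inverse_kinematics(G-z*.12,R(cy,z)); print(q)
q=robot.inverse_kinematics(np.array([.45,-.30,.2]),R(cy,-Z));print(q)
robot.movep(W(-.135,-.2,.2),R(U,-Z));st()
im=eyes.camera("top");im2=eyes.camera("scene");cv2.imwrite("pics/t2.png",im);cv2.imwrite("pics/s2.png",im2)
cv2.imwrite("pics/c4.png",np.hstack([cv2.resize(im[180:280,240:340],None,fx=4,fy=4,interpolation=2),cv2.resize(im2[130:300,220:390],(400,400),interpolation=2)]))
E
```

```text
False
True
down t6.8 [ 0.4788 -0.0184  0.012 ] w0.0492 gf 29.99670445919037 [-0.6 -0.1  4.7] [-0.27  0.72  1.94  0.    0.48 -0.38]
[-1.05842203  0.80518334  2.00913477  1.59652914  0.40770725  2.26883195] [-1.05842203  0.80518334  2.00913477  1.59652914  0.40770725 -0.8727607 ]
-0.17 1 [-0.52033231  0.898781    2.4377218   2.65944262  0.68968761  1.39020473]
-0.17 -1 [-0.52033231  0.898781    2.4377218   2.65944262  0.68968761 -1.75138793]
0.026 1 [-0.26593718  0.80236723  1.9304542   1.99190268  0.20295735  2.38257718]
0.026 -1 [-0.26593718  0.80236723  1.9304542   1.99190268  0.20295735 -0.75901547]
[-1.17718308  0.54759273  2.09133356  1.1482927   0.49056064  2.64413787]
[-7.94710577e-01  4.43940506e-01  1.66862205e+00 -4.44089210e-16
  1.02903009e+00 -2.22238991e+00]
 t10.3 [ 0.4989 -0.2095  0.1989] w0.0873 gf 0.0 [-0.3  0.6  0.3] [-0.6   0.45  1.67  0.    1.03 -0.72]
```

View pics/c4.png

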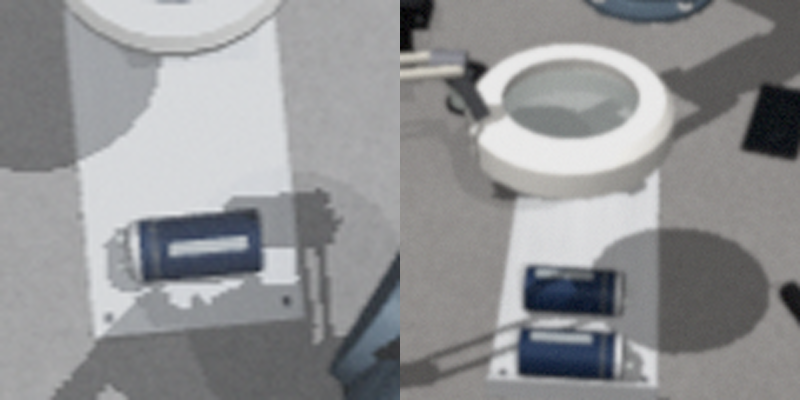

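Cap3 lies on the plate, parallel to the others, with its terminals at +y (left crop: ends at x≈130 and 262). I'll measure its y, then roll it forward squarely with both open fingers so the chock has room behind it.

```bash
python3 - <<'E'
from h import *
t=cv2.imread("pics/t2.png");g=cv2.cvtColor(t,6).astype(np.float32);k=lambda x,y:(240+x/4-.4,180+y/4-.4)
a=edge(g,k(150,217),k(250,211),2);b=edge(g,k(150,283),k(250,275),2)
r=edge(g,k(260,222),k(263,262),2);l=edge(g,k(129,232),k(131,272),2)
mid=(np.r_[isect(a,r)]+isect(b,r))/2,(np.r_[isect(a,l)]+isect(b,l))/2
w=onz("top",mid,.03)
print([x[2] for x in(a,b,r,l)],[(((p-O)@U)*1000,((p-O)@V)*1000) for p in w])
# same refinement for caps 1/2 left end/right end in scene (new image)
s=cv2.imread("pics/s2.png");m=cv2.cvtColor(s,40)
sat=m[:,:,1]
for r0 in(250,253,256,276,279,282):
    row=s[r0,262:330].astype(int); print(r0,[(262+i,int(v[0]),int(v[2])) for i,v in enumerate(row) if i in range(6,16) or i in range(40,60)])
E
```

```text
[0.09525462985038757, 0.4395342469215393, 0.03869561851024628, 0.28101563453674316] [(np.float64(-136.4697914426434), np.float64(-55.300282756802225)), (np.float64(-135.4602196138158), np.float64(48.70050508515344))]
250 [(268, 218, 214), (269, 212, 210), (270, 200, 196), (271, 182, 175), (272, 153, 137), (273, 112, 85), (274, 93, 53), (275, 85, 43), (276, 72, 37), (277, 65, 35), (302, 51, 24), (303, 50, 17), (304, 50, 21), (305, 53, 30), (306, 58, 45), (307, 58, 41), (308, 50, 30), (309, 50, 24), (310, 60, 40), (311, 93, 85), (312, 125, 122), (313, 124, 122), (314, 101, 98), (315, 98, 98), (316, 123, 120), (317, 131, 129), (318, 135, 131), (319, 135, 133), (320, 136, 135), (321, 138, 137)]
253 [(268, 215, 212), (269, 211, 209), (270, 198, 197), (271, 175, 170), (272, 131, 119), (273, 80, 54), (274, 61, 28), (275, 61, 31), (276, 59, 31), (277, 57, 29), (302, 62, 29), (303, 60, 29), (304, 60, 34), (305, 63, 44), (306, 69, 55), (307, 66, 51), (308, 60, 35), (309, 59, 31), (310, 70, 52), (311, 105, 95), (312, 135, 131), (313, 133, 131), (314, 104, 102), (315, 101, 99), (316, 119, 117), 
[... 1322 characters left out ...]
09, 89, 47), (310, 109, 81), (311, 163, 149), (312, 211, 207), (313, 205, 205), (314, 147, 146), (315, 114, 110), (316, 125, 122), (317, 138, 136), (318, 147, 145), (319, 168, 167), (320, 181, 179), (321, 199, 196)]
282 [(268, 194, 187), (269, 156, 148), (270, 110, 90), (271, 76, 42), (272, 74, 32), (273, 71, 32), (274, 74, 32), (275, 73, 30), (276, 71, 28), (277, 76, 38), (302, 85, 41), (303, 88, 44), (304, 93, 58), (305, 100, 73), (306, 102, 78), (307, 97, 63), (308, 93, 52), (309, 93, 53), (310, 115, 88), (311, 166, 153), (312, 207, 202), (313, 199, 198), (314, 149, 147), (315, 121, 120), (316, 121, 119), (317, 131, 130), (318, 135, 134), (319, 135, 132), (320, 136, 134), (321, 143, 140)]
```

```bash
python3 - <<'E'
from h import *
for n,r,l,q in(("cap2",252.6,272.2,314.2),("cap1",279.5,269.7,314.2)):
    dr=.075
    w=onz("scene",[(l,r-.5*dr*(q-l)),(q,r+.5*dr*(q-l))],.045);print(n,[(((p-O)@U*1000).round(1),((p-O)@V*1000).round(1)) for p in w])
E
```

```text
cap2 [(np.float64(87.6), np.float64(-57.1)), (np.float64(91.9), np.float64(46.7))]
cap1 [(np.float64(174.2), np.float64(-54.5)), (np.float64(177.8), np.float64(49.1))]
```

```bash
python3 - <<'E'
from h import *
Rv=R(V,-Z); 
q=robot.inverse_kinematics(W(-.18,-.0035,.1),Rv);q2=robot.inverse_kinematics(W(-.18,-.0035,.1),R(-V,-Z));print(q,q2)
if q is None or (q2 is not None and abs(q2[5])<abs(q[5])):Rv=R(-V,-Z)
robot.movep(W(-.182,-.0035,.15),Rv);robot.movel(W(-.182,-.0035,.014),speed=.15,stop_force=10);st("behind")
print(robot.movel(W(-.1095,-.0035,.014),speed=.04,stop_force=8));st("pushed")
robot.movel(W(-.1095,-.0035,.15),speed=.2)
robot.movep(W(-.1795,-.2,.2),Rv);st()
im=eyes.camera("top");cv2.imwrite("pics/t3.png",im);cv2.imwrite("pics/s3.png",eyes.camera("scene"))
cv2.imwrite("pics/c5.png",cv2.resize(im[180:280,240:340],None,fx=4,fy=4,interpolation=2))
for L in(25,30,35,40):
    L=np.radians(L);a=np.radians(-8.2);cx=np.array([np.cos(a),np.sin(a),0]);cy=np.array([-cx[1],cx[0],0])
    z=np.sin(L)*cx-np.cos(L)*Z;G=np.array([.465,-.3525,0])-.010*cx+.026*Z+.019*z
    print(L,"pick",[np.round(q,2).tolist() if (q:=robot.inverse_kinematics(G+h*Z,R(-cy,z))) is not None else None for h in(0,.1)])
    z=np.sin(L)*U-np.cos(L)*Z
    for x in(-.145,-.14,-.1,-.05,0,.03):
        print(x,[np.round(q,2).tolist() if (q:=robot.inverse_kinematics(W(x-.01,-.0035,.03+h)+.019*z,R(-V,z))) is not None else None for h in(0,.08)])
E
```

```text
[-3.06457259e-01  5.01556719e-01  2.01432846e+00 -4.44089210e-16
  6.25707476e-01 -1.98808199e+00] [-3.06457259e-01  5.01556719e-01  2.01432846e+00 -4.44089210e-16
  6.25707476e-01  1.15351066e+00]
behind t13.1 [ 0.432  -0.0212  0.0144] w0.0867 gf 0.0 [ 0.2 -1.1 -0.2] [-0.31  0.7   2.06  0.    0.38  1.15]
False
pushed t15.1 [ 0.5033 -0.013   0.014 ] w0.0872 gf 0.0 [-0.4 -0.5 -0. ] [-0.25  0.72  1.88 -0.    0.54  1.21]
 t16.8 [ 0.4552 -0.2148  0.1989] w0.0871 gf 0.0 [-0.3  0.1  1.5] [-0.66  0.4   1.76  0.    0.99  0.8 ]
0.4363323129985824 pick [[-1.02, 0.78, 1.96, 1.28, 0.35, -0.52], [-1.02, 0.57, 1.93, 0.79, 0.47, 0.01]]
-0.145 [[-0.43, 0.8, 2.31, 2.56, 0.4, -1.52], [-0.43, 0.54, 2.27, 1.82, 0.23, -0.75]]
-0.14 [[-0.42, 0.79, 2.29, 2.55, 0.39, -1.5], [-0.42, 0.54, 2.26, 1.78, 0.22, -0.7]]
-0.1 [[-0.36, 0.77, 2.19, 2.4, 0.29, -1.28], [-0.36, 0.56, 2.16, 1.42, 0.2, -0.28]]
-0.05 [[-0.31, 0.77, 2.07, 2.06, 0.2, -0.88], [-0.31, 0.58, 2.04, 0.97, 0.21, 0.23]]
0 [[-0.26, 0.78, 1.94, 1.48, 0.16, -0.25], [-0.26, 0.61, 1.92, 0.66, 0.26, 0.58]]
0.03 [[-0.24, 0.79, 1.86, 1.09, 0.17, 0.16], [-0.
[... 1030 characters left out ...]
5, -1.45], [-0.35, 0.62, 2.16, 2.21, 0.33, -1.06]]
0 [[-0.3, 0.83, 2.05, 2.47, 0.38, -1.28], [-0.3, 0.64, 2.04, 1.99, 0.25, -0.77]]
0.03 [[-0.27, 0.83, 1.97, 2.38, 0.32, -1.16], [-0.27, 0.65, 1.96, 1.79, 0.22, -0.55]]
0.6981317007977318 pick [[-1.14, 0.87, 2.09, 1.94, 0.62, -1.31], [-1.14, 0.63, 2.07, 1.56, 0.57, -0.85]]
-0.145 [None, None]
-0.14 [None, None]
-0.1 [[-0.46, 0.95, 2.35, 2.66, 0.84, -1.69], [-0.46, 0.68, 2.34, 2.49, 0.6, -1.46]]
-0.05 [[-0.38, 0.89, 2.22, 2.64, 0.67, -1.55], [-0.38, 0.66, 2.21, 2.43, 0.48, -1.3]]
0 [[-0.32, 0.87, 2.1, 2.59, 0.54, -1.43], [-0.32, 0.67, 2.09, 2.33, 0.38, -1.14]]
0.03 [[-0.29, 0.86, 2.02, 2.55, 0.47, -1.35], [-0.29, 0.68, 2.02, 2.25, 0.33, -1.02]]
```

View pics/c5.png

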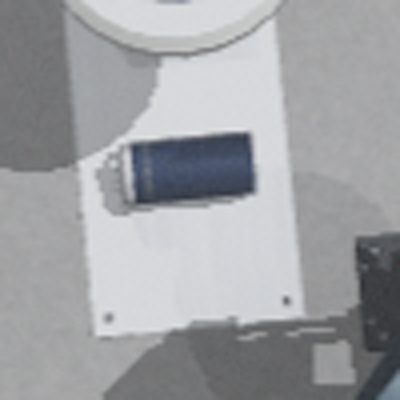

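Cap3 has been rolled squarely to about x = −75 mm, with its upright label side turned. Now the chock, with the hand leaning back 35°.

```bash
cat >> h.py <<'E'
LN=np.radians(35);ZP=np.sin(LN)*U-np.cos(LN)*Z;RP=R(-V,ZP);Y0=-.0035
def ck(x,h=0,y=Y0): return W(x-.010,y,.004+.026+h)+.019*ZP   # TCP for chock origin at plate x
E
python3 - <<'E'
from h import *
a=np.radians(-8.2);cx=np.array([np.cos(a),np.sin(a),0]);cy=np.array([-cx[1],cx[0],0])
z=np.sin(LN)*cx-np.cos(LN)*Z;G=np.array([.465,-.3525,0])-.010*cx+.026*Z+.019*z
robot.movep(G+.11*Z,R(-cy,z));print(robot.movel(G,speed=.12,stop_force=10));st("down")
robot.close();st("closed");robot.movel(G+.10*Z,speed=.15);st("up")
robot.movep(ck(-.138,.08),RP);st("over")
print(robot.movel(ck(-.138,.01),speed=.12));print(robot.movel(ck(-.138,-.003),speed=.02,stop_force=2.5));st("set")
im=eyes.camera("top");i2=eyes.camera("scene");cv2.imwrite("pics/t4.png",im);cv2.imwrite("pics/s4.png",i2)
cv2.imwrite("pics/c6.png",cv2.resize(im[160:300,220:360],None,fx=4,fy=4,interpolation=2))
E
```

```text
False
down t19.2 [ 0.4663 -0.3526  0.011 ] w0.0870 gf 0.0 [-0.   0.6  0.7] [-1.1   0.83  2.05  1.81  0.5  -1.13]
closed t19.7 [ 0.466  -0.353   0.0108] w0.0640 gf 29.99923999188468 [-2.5 -0.6  2.8] [-1.1   0.84  2.05  1.81  0.5  -1.13]
up t20.5 [ 0.4655 -0.3521  0.1098] w0.0639 gf 29.999706870876253 [-0.5  1.  -3. ] [-1.1   0.6   2.03  1.34  0.5  -0.6 ]
over t21.8 [ 0.4771 -0.0169  0.0942] w0.0636 gf 29.999636763241142 [ 0.2 -0.2 -0.9] [-0.49  0.64  2.38  2.42  0.52 -1.43]
False
True
set t23.1 [ 0.4765 -0.0161  0.0148] w0.0640 gf 29.999088398180902 [-1.5  0.1  4. ] [-0.49  0.93  2.41  2.66  0.78 -1.73]
```

View pics/c6.png

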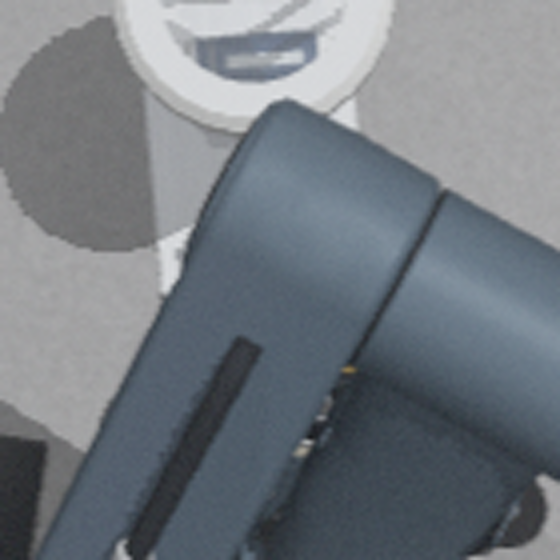

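```bash
python3 - <<'E'
import cv2
im=cv2.imread("pics/s4.png");cv2.imwrite("pics/c7.png",cv2.resize(im[20:320,130:430],None,fx=2,fy=2,interpolation=2))
E
```

```text
(no output)
```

View pics/c7.png

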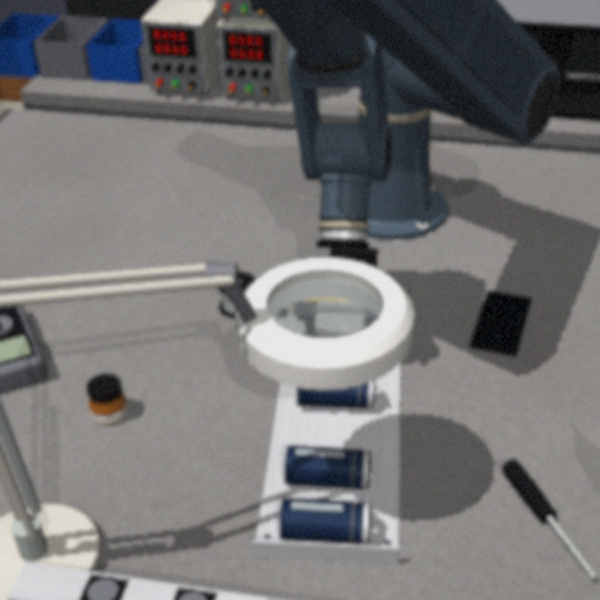

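The elbow is well above the lamp and the hand is clear of it. Cap3 has rolled a little further on towards cap2, at about (297,217) in the scene image. Now slide the chock up.

```bash
python3 - <<'E'
from h import *
print(robot.movel(ck(-.02),speed=.05,stop_force=8));st("a")
print(robot.movel(ck(.012),speed=.03,stop_force=6));st("b")
s=robot.sense();p=np.array(s["tool_pos"]);print("chock x",(p-.019*ZP-O)@U+.010)
cv2.imwrite("pics/s5.png",eyes.camera("scene"))
i=cv2.imread("pics/s5.png");cv2.imwrite("pics/c8.png",cv2.resize(i[140:310,230:360],None,fx=3,fy=3,interpolation=2))
E
```

```text
True
a t24.0 [ 0.496  -0.0132  0.0148] w0.0639 gf 29.99938709428534 [1.1 0.  0.5] [-0.45  0.89  2.35  2.65  0.7  -1.66]
True
b t24.5 [ 0.4957 -0.0132  0.0148] w0.0638 gf 29.999015531502664 [-1.5 -0.3  3.8] [-0.45  0.89  2.35  2.65  0.7  -1.65]
chock x -0.11828760385609392
```

View pics/c8.png

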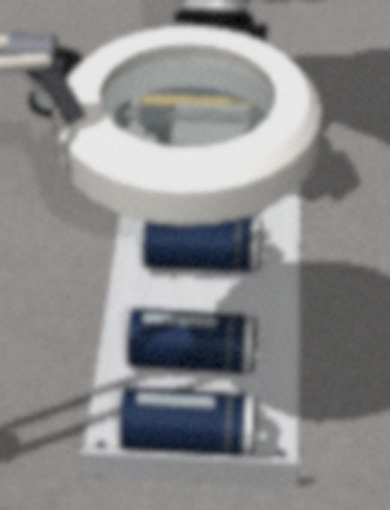

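```bash
python3 - <<'E'
from h import *
cx=lambda:((np.array(robot.sense()["tool_pos"])-.019*ZP-O)@U+.010)*1000
robot.movel(ck(-.117,.0008),speed=.02)
for x in(-.06,-.02,0,.006,.012):
    r=robot.movel(ck(x,.0008),speed=.06 if x<0 else .03,stop_force=15);f=robot.sense()["ft_force"];print(x,r,cx().round(1),"F along/z",(f@U).round(1),f[2].round(1))
    if r:break
st();cv2.imwrite("pics/s6.png",eyes.camera("scene"))
i=cv2.imread("pics/s6.png");g=cv2.cvtColor(i,6)
for x in(285,300):print(x,[int(v) for v in g[195:300,x]])
E
```

```text
-0.06 False -60.7 F along/z -0.7 -2.0
-0.02 False -20.4 F along/z 0.4 -1.9
0 False -0.1 F along/z 0.7 -0.9
0.006 False 6.3 F along/z -0.2 -2.3
0.012 False 12.3 F along/z -0.6 -2.7
 t28.2 [6.256e-01 6.000e-04 1.530e-02] w0.0637 gf 29.999671149998903 [-0.6 -0.1 -2.7] [-0.29  0.82  2.02  2.44  0.35 -1.24]
285 [233, 233, 235, 233, 233, 233, 234, 229, 219, 196, 181, 177, 179, 177, 175, 173, 172, 175, 170, 160, 141, 121, 122, 123, 129, 125, 121, 109, 86, 54, 32, 29, 26, 37, 40, 31, 37, 36, 39, 36, 49, 56, 50, 42, 36, 39, 42, 43, 48, 52, 51, 55, 49, 45, 41, 39, 49, 58, 70, 60, 36, 28, 30, 41, 51, 60, 65, 63, 61, 61, 57, 48, 45, 43, 49, 82, 132, 164, 170, 145, 103, 71, 63, 61, 65, 59, 59, 49, 45, 43, 39, 33, 31, 21, 47, 104, 155, 161, 146, 139, 136, 136, 135, 141, 142]
300 [234, 234, 233, 233, 234, 234, 233, 228, 214, 185, 170, 165, 164, 163, 161, 160, 159, 161, 165, 184, 204, 217, 206, 177, 159, 167, 161, 161, 167, 136, 83, 49, 39, 30, 28, 28, 26, 22, 20, 26, 30, 30, 35, 29, 25, 22, 23, 27, 30, 27, 32, 29, 30, 39, 42, 41, 43, 50, 63, 62, 42, 28, 35, 35, 44, 52, 56, 60, 61, 60, 60, 54, 50, 47, 42, 57, 81, 126, 152, 152, 125, 92, 61, 60, 61, 62, 57, 58, 50, 45, 41, 35, 29, 28, 32, 51, 106, 149, 156, 141, 138, 138, 138, 137, 138]
```

```bash
python3 - <<'E'
from h import *
cx=lambda:((np.array(robot.sense()["tool_pos"])-.019*ZP-O)@U+.010)*1000
print(robot.movel(ck(.012,-.001),speed=.01,stop_force=2.5))
h=(np.array(robot.sense()["tool_pos"])-ck(.012))[2];h=min(max(h,-.001),.001);print("h",h)
robot.movel(ck(.012,h-.0002),speed=.01)
F=lambda:np.mean([robot.sense()["ft_force"] for _ in range(1)],0)
for x in np.arange(.014,.034,.0015):
    r=robot.movel(ck(x,h-.0002),speed=.015,stop_force=9);robot.dwell(.1);f=F();print(round(x*1000,1),r,cx().round(2),"F",(f@U).round(2),f[2].round(2))
    if r or f@U<-5.5:break
st();i=eyes.camera("scene");cv2.imwrite("pics/s7.png",i);g=cv2.cvtColor(i,6)
for x in(285,300):print(x,[int(v) for v in g[215:300,x]])
E
```

```text
True
h 0.0003561116325595335
14.0 False 14.05 F -1.45 3.96
15.5 False 15.29 F -3.18 4.93
17.0 False 16.63 F -3.57 6.73
18.5 False 18.22 F -3.33 6.07
20.0 False 19.63 F -3.52 6.65
21.5 False 21.18 F -3.44 6.24
23.0 False 22.6 F -3.92 6.18
24.5 False 24.05 F -3.83 5.23
26.0 False 24.25 F -8.55 10.21
 t31.9 [0.6374 0.0023 0.0148] w0.0637 gf 29.999387960415334 [-8.4 -1.5 10.2] [-0.28  0.83  1.99  2.4   0.32 -1.17]
285 [187, 195, 185, 161, 141, 135, 132, 131, 128, 122, 115, 96, 64, 42, 25, 35, 37, 45, 44, 38, 36, 33, 36, 39, 49, 50, 41, 37, 37, 38, 44, 40, 33, 29, 39, 50, 57, 60, 60, 44, 38, 33, 29, 35, 39, 45, 49, 55, 59, 58, 64, 63, 58, 55, 51, 44, 36, 35, 36, 40, 55, 109, 166, 195, 197, 184, 135, 88, 63, 54, 46, 43, 40, 42, 53, 103, 149, 158, 145, 140, 138, 139, 139, 138, 140]
300 [186, 204, 213, 218, 210, 185, 159, 162, 176, 170, 162, 169, 138, 81, 40, 35, 33, 29, 34, 28, 21, 22, 24, 24, 33, 44, 39, 32, 22, 24, 27, 26, 32, 31, 30, 29, 36, 39, 44, 45, 35, 28, 27, 31, 38, 42, 43, 49, 55, 56, 59, 60, 64, 58, 53, 49, 45, 35, 33, 29, 40, 60, 102, 146, 166, 165, 145, 106, 76, 63, 56, 49, 43, 43, 36, 57, 109, 151, 152, 140, 137, 137, 139, 137, 138]
```

```bash
python3 - <<'E'
from h import *
cx=lambda:((np.array(robot.sense()["tool_pos"])-.019*ZP-O)@U+.010)*1000
robot.movel(ck(.0246,.0002),speed=.01);robot.dwell(.2);f=robot.sense()["ft_force"];print(cx(),(f@U).round(2),f[2])
robot.open_gripper();robot.dwell(.3);st("open")
p=ck(.0246,.0002)-ZP*.14;robot.movel(p,speed=.1);st("back")
robot.movel(p-U*.10+Z*.03,speed=.15)
q=robot.sense()["joints"];robot.move_j([-1.0,.3,q[2],q[3],q[4],q[5]]);robot.dwell(.5);st()
for n in("top","scene"):cv2.imwrite(f"pics/{n}8.png",eyes.camera(n))
a=cv2.imread("pics/scene8.png");b=cv2.imread("pics/s7.png")
g=cv2.cvtColor(a,6)
for x in(285,300):print(x,[int(v) for v in g[215:300,x]])
print("diff cans",cv2.absdiff(a,b)[225:295,268:318].mean())
s0=cv2.imread("pics/scene0.png");d=(cv2.absdiff(a,s0).max(2)>45).astype(np.uint8);d=cv2.morphologyEx(d,cv2.MORPH_OPEN,np.ones((3,3)))
k,l,stt,ce=cv2.connectedComponentsWithStats(d);print([(stt[i].tolist()) for i in range(1,k) if stt[i,4]>25])
t=cv2.imread("pics/top8.png");m=cv2.inRange(t,(0,0,0),(70,70,70))
k,l,stt,ce=cv2.connectedComponentsWithStats(m)
print([(stt[i].tolist(),(onz("top",ce[i],.04)[0]).round(3).tolist()) for i in range(1,k) if stt[i,4]>40 and 240<ce[i,0]<330 and 180<ce[i,1]<260])
e,dd=rays("top",[(260,190)])
c=cv2.projectPoints(np.array([W(-.009,-.0035+s*.032,.044) for s in(-1,1)]),cv2.Rodrigues(CAL["top"]["attitude"].T)[0],-CAL["top"]["attitude"].T@CAL["top"]["eye"],CAL["top"]["mtx"],None)[0].reshape(-1,2);print("expected chock back px",c)
E
```

```text
24.155029451321486 -4.75 7.515489595622294
open t33.5 [0.6378 0.002  0.0147] w0.0868 gf 0.0 [-0.5  0.3 -0. ] [-0.28  0.83  1.99  2.4   0.33 -1.18]
back t35.1 [ 0.558  -0.0069  0.1292] w0.0873 gf 0.0 [ 0.6 -0.  -0.4] [-0.36  0.53  2.15  1.92  0.28 -0.76]
 t37.3 [ 0.406  -0.2334  0.2004] w0.0871 gf 0.0 [ 0.2  0.2 -0.3] [-1.    0.3   2.37  1.94  0.37 -0.93]
285 [190, 196, 201, 213, 216, 216, 215, 217, 217, 217, 207, 175, 127, 87, 70, 64, 64, 61, 53, 49, 49, 47, 47, 47, 52, 56, 43, 38, 41, 38, 37, 39, 30, 34, 37, 52, 58, 56, 57, 44, 40, 34, 34, 27, 44, 46, 44, 51, 57, 61, 58, 60, 60, 53, 50, 43, 37, 32, 34, 42, 57, 113, 167, 193, 196, 181, 137, 90, 64, 57, 52, 45, 41, 37, 52, 102, 148, 158, 145, 138, 136, 138, 138, 137, 141]
300 [208, 218, 220, 221, 220, 220, 219, 220, 220, 219, 216, 196, 147, 83, 44, 29, 32, 35, 31, 25, 25, 25, 25, 19, 40, 43, 40, 26, 20, 23, 27, 19, 29, 27, 30, 35, 38, 41, 39, 41, 34, 30, 28, 26, 34, 45, 46, 49, 54, 56, 59, 61, 59, 61, 56, 45, 43, 38, 31, 38, 40, 62, 101, 146, 165, 162, 144, 108, 75, 60, 52, 53, 44, 36, 37, 57, 108, 147, 155, 141, 138, 136, 135, 138, 135]
diff cans 12.216380952380952
[[248, 0, 15, 9, 104], [283, 0, 15, 32, 181], [336, 0, 28, 32, 630], [373, 0, 42, 31, 911], [261, 28, 12, 8, 55], [244, 36, 21, 16, 284], [535, 44, 12, 7, 47], [296, 51, 20, 27, 286], [205, 52, 69, 82, 2133], [353, 54, 22, 7, 91], [363, 63, 197, 118, 5481], [334, 64, 51, 26, 799], [540, 80, 20, 43, 296], [346, 90, 31, 13, 268], [309, 121, 122, 37, 2283], [175, 175, 32, 26, 618], [393, 201, 45, 22, 697], [277, 227, 32, 22, 550], [270, 261, 40, 22, 572]]
[([276, 199, 18, 5, 44], [0.605, 0.001, 0.04])]
expected chock back px [[295.00860602 200.36957499]
 [274.91365848 202.27562539]]
```

```bash
python3 - <<'E'
from h import *
C=CAL["scene"];A=C["attitude"];pr=lambda P:cv2.projectPoints(np.array(P),cv2.Rodrigues(A.T)[0],-A.T@C["eye"],C["mtx"],None)[0].reshape(-1,2)
i=cv2.imread("pics/scene8.png");g=cv2.cvtColor(i,6).astype(np.float32)
for x in(.072,.122,.172):
    P=[]
    for y in(-.045,0,.035):
        c=W(x,y,.029);v=C["eye"]-c;v-=V*(v@V);d=np.linalg.norm(v);v/=d;n=np.cross(V,v);n*=-1 if n[2]<0 else 1
        P.append(c+.025*(n*np.sqrt(1-(.025/d)**2)+v*.025/d))
    print(x,pr(P).round(1).tolist())
e=edge(g,(279,226.5),(306,227.8),2.5);print("cap3 top edge at x=279,306:",[e[0][1]+(x-e[0][0])*e[1][1]/e[1][0] for x in(279,306)])
b=cv2.resize(i[220:300,262:325],None,fx=1,fy=1)
w,r=cv2.threshold(i[:,:,2],75,255,0)
for row in(235,240,255,260,280):print(row,[262+j for j in range(62) if (int(r[row,262+j])!=int(r[row,263+j]))])
E
```

```text
0.072 [[278.2, 241.3], [296.1, 242.1], [310.0, 242.7]]
0.122 [[276.5, 255.7], [294.9, 256.5], [309.3, 257.2]]
0.172 [[274.6, 271.1], [293.6, 272.0], [308.5, 272.7]]
cap3 top edge at x=279,306: [np.float32(226.52211), np.float32(227.74182)]
235 [284, 307]
240 [283, 307]
255 [273, 311]
260 [271, 310]
280 [270, 273, 301, 305, 306, 309]
```

```bash
python3 -c "
from bench import robot
print(robot.job_done(),robot.sense()['clock'])"
```

```text
the job is handed in; nothing more can be done
the job is handed in; nothing more can be done
```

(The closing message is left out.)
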